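Pull-test a press-fit binding post

TASK

Three connector parts are pressed into spring pull gauges on the electronics bench. Proof-pull the binding post, the one with the thick round cap on a thin neck, straight up until the dark band on its gauge's carrier has come about half out of the sleeve, stopping before the whole band is out, and hold it there for a second. Then ease it back down, without letting it snap back, until the carrier is fully home, and let go; leave the other two gauged parts alone.

Things in the scene. Friction and masses are not known exactly. Their poses are not given: they have to be found in the camera images.
- post_grip (a point): Centre of the round steel cap (26 mm across, 26 mm tall) of the binding post under test, above a neck 10 mm across and 15 mm long and a foot 26 mm across. At rest 96 mm above the table; z up; grip it from any side. Its gauge: round base 90 mm across, 10 mm high; sleeve 48 mm across with its lip at 60 mm height. A shorter post loose on the table, without a gauge, is not the one.
- post (a joint): Travel of the post and its carrier (32 mm across, firmly joined) up out of the sleeve, in m: 0 fully home, hard stop 0.045. The dark band begins to show at 0.012 and is wholly out at 0.028; half out is 0.020. The spring resists with about 7 N at the start of the pull, rising 0.3 N per mm to about 13 N at half band; let go, it snaps back.
- standoff_grip (a point): Middle of a plain six-sided steel standoff, 16 mm over its corners and 34 mm tall with a thin 10 mm stud on top, upright in an identical gauge; this point is 82 mm above the table. Leave alone.
- jack_grip (a point): Middle of a short steel coaxial jack, 13 mm across and 22 mm tall with two small side lugs, upright in an identical gauge; this point is 77 mm above the table. Leave alone.
Not all that is in view belongs to the job. What is shaped like the part that bears post_grip but brown is not meant.

How it is judged:
On the way:
1. the binding post is pulled up until the dark band shows but is not wholly out (12 to 28 mm), and held there (value of joint post between 0.012 and 0.028 m), for 0.7 s.
At the end, for the whole second after the job is handed in: The binding post's carrier is back home (within 3 mm) and at rest, and the standoff and the jack are where they began (within 4 mm) (value of joint post below 0.003 m and velocity of joint post below 0.01 m/s and distance of each of standoff_grip, jack_grip from where it was at the start of the episode below 0.004 m); the robot touches nothing.
It fails at once if the binding post is overloaded: pulled more than 30 mm, the whole dark band out (value of joint post above 0.03 m).
It fails at once if the post is let snap back (falling faster than 0.35 m/s while still over 6 mm up) (velocity of joint post below -0.35 m/s and value of joint post above 0.006 m).
It fails at once if one of the other two gauged parts is pulled up more than 6 mm (distance of any of standoff_grip, jack_grip from where it was at the start of the episode above 0.006 m).
It also fails if it takes over 38 s, if anything falls off the work surface, if the arm or the gripper's body presses on something with over 40 N, if the wrist force passes 120 N, or if a joint passes its speed limit or range.

ROBOT

A 7-joint arm with a two-finger parallel gripper is mounted at the origin on the work surface. World frame = base frame: x ahead of the robot, y to its left, z up, the work surface at z = 0. Lengths are in m, angles in rad, forces in N, time in s.
With the tool pointing down it reaches from about 0.4 to 0.85 m from the base axis. Payload 10.4 kg.
Tool frame: the origin (TCP) lies on the front face of the gripper's body, between the roots of the fingers; the fingertips stand 73 mm ahead of it and the grasp point (between the pads) lies 54 mm ahead of it; z points along the fingers, y is the line along which they close (so a half turn about z gives the same grasp; the last joint's range is limited). The gripper opens to 85 mm and grips with 20 to 120 N. Pads are 22 mm wide; open, the fingers measure 114 mm over their backs; the gripper's body (76 mm by 85 mm) begins 54 mm behind the grasp point. The pads swing forward as they close: fully open they stand 13 mm farther back than shut.
Start: joints at [1.222, 0.332, -0.065, 1.46, 0.022, 1.35, -0.088], TCP at [0.2, -0.592, 0.304] pointing down, gripper open.
Joint ranges: [-2.6, 2.6], [-0.5, 2.12], [-1.47, 1.34], [0.16, 2.42], [-1.27, 4.41], [0.06, 2.06], [-2.6, 2.6]. Speed limits (rad/s): [2.22, 2.22, 2.79, 2.79, 3.14, 3.14, 3.14].

INTERFACE

Orientations are given as a unit quaternion [x, y, z, w].
In Python, from workcell import manip gives the robot as it stands.
- The arm moves only by the shell command python3 -m jog 'ROWS' [FORCE]. ROWS is JSON, a list of rows, each an object with "grip": the gripper command: -1 is fully open, 1 is shut, values between are in proportion; "slide": the shift along the tool's x, y, z in cm, a list of three; "yaw": the turn about the tool's z in rad. A call has 1 to 8 rows; each row shifts and turns the commanded pose from where the row before left it, along the tool's axes as they then stand; what a row does not reach is not made up. A row lasts 1/10 s, in which the tool goes at most 50 mm and 8.59 degrees, less where a joint would pass 70% of its speed; a pose out of reach is approached as far as the arm can. A call with a gripper value outside its range is refused whole. The fingers move at their own pace and stop on an object; FORCE is the grip in N (left out, the last holds). Time passes only in rows, so rows that do not move let the fingers close. It gives the time, the measured TCP pose, the force, the opening and the grip force at its end, in the units of the state.
- manip.get_obs(): the state, without advancing time (a new reading comes with each control period).
- manip.camera(name): name is "scene" or "top" or "wrist"; returns the picture (400x640x3 uint8, blue, green, red); there is no depth.
- manip.calibration(name): a dict with "vfov" (degrees; the focal length in pixels is half the picture's height over the tangent of half this angle, whatever the lens; pixels are square), "cx", "cy" (the principal point, pixels), "camera_from_world" (4x4, takes a point from world to camera coordinates). Camera axes: x right, y down, z forward; pixel columns grow to the right and rows downward; lengths in m; the calibration is good to about 2 mm. A picture is of the moment at which its call begins: read the wrist's pose just before it. calibration takes no time and is no camera call; for the wrist camera it gives the pose at the moment of the call.
- manip.hand_in(): hands the job in; it is judged then, once.
Trained networks look in the newest picture that a camera, given by its name, has taken for a name from the list of things; names that differ only in an ending like _2 or _b are one class to them, and where a whole thing is asked for, a point or a joint stands for the part that bears it (a point fixed in the world has none). Each returns a list of dicts, best first, with "conf" (0 to 1); they miss things now and then, are a little off and sometimes report something else, mostly with a low value. They report only what shows in the picture. A call takes as long as a camera call. They do not tell look-alikes from the thing itself.
- manip.masks_of(thing, camera): "region" (400x640 bool, what is visible of it) and "centre" ([column, row] in pixels, amid what is visible of it).
The state is a dict: "clock": time; "joint_pos": joint angles; "joint_velocities": joint speeds; "tau": joint torques, N m; "position": TCP position; "ee_rot": TCP orientation; "ft_force": force on the tool from outside, world axes, zero at the start; "torque": the same for the moment, N m; "grip_width": opening from 0.0 (shut) to 1.0 (fully open); "grasp_force": force on a finger pad.
Only numpy, scipy, OpenCV 4.12 (cv2) and the standard library are available. Lean on these libraries where they do the work, as an engineer would, in place of code of your own. Each camera call takes 0.05 s, during which the arm holds its last target. There are 200 camera calls.

## Working session

There is one attempt and no reset: what is moved stays moved. The work goes in short steps, Python scripts to look and compute and a shell command to move; the robot and the scene stay as the last step left them, time stands still between calls to the robot, and variables do not carry over. Pictures are saved under pics/ and viewed, at most 10 in all, crops included, and the job is handed in when it is done.

```bash
mkdir -p pics; cat > h.py <<'E'
from workcell import manip
import numpy as np, cv2
def ray(cam,px,z):
    c=manip.calibration(cam); f=200/np.tan(np.radians(c["vfov"])/2)
    T=np.array(c["camera_from_world"]);R=T[:3,:3];o=-R.T@T[:3,3]
    d=R.T@np.array([(px[0]-c["cx"])/f,(px[1]-c["cy"])/f,1]); return o+d*(z-o[2])/d[2]
E
python3 - <<'E'
from h import *
o=manip.get_obs();print(o)
ims=[manip.camera(n) for n in("scene","top")]
cv2.imwrite("pics/a.png",cv2.resize(np.vstack(ims),(480*1,600)))
for n,i in zip(("scene","top"),ims): cv2.imwrite(f"pics/{n}.png",i)
for n in("scene","top"):
  for t,z in(("post_grip",.096),("standoff_grip",.082),("jack_grip",.077)):
    for m in manip.masks_of(t,n): print(n,t,round(m["conf"],2),np.round(m["centre"]),m["region"].sum(),ray(n,m["centre"],z).round(3))
E
```

```text
{'clock': 0.0, 'joint_pos': array([ 1.22237547,  0.33286092, -0.06469197,  1.46095327,  0.02164071,
        1.34984509, -0.08849074]), 'joint_velocities': array([-0.00066107, -0.00116192, -0.00140887,  0.00020012, -0.00078149,
        0.00147947,  0.00209979]), 'tau': array([ 2.61239993e-04, -6.25451803e+01,  4.91578924e-02, -3.91601515e+01,
        1.62036525e-02,  1.00239721e-02,  1.25701050e-07]), 'position': array([ 0.19995615, -0.59187451,  0.30311697]), 'ee_rot': array([ 9.86756603e-01,  1.62206462e-01, -1.62280156e-04, -6.65581211e-04]), 'ft_force': array([ 0.52736563, -0.30586268,  0.77186388]), 'torque': array([-0.05981597,  0.01312605, -0.03587011]), 'grasp_force': 0.0, 'grip_width': 1.0027236363282}
scene post_grip 0.7 [234. 150.] 165 [ 0.499 -0.391  0.096]
scene post_grip 0.53 [245. 182.] 202 [ 0.576 -0.252  0.096]
scene standoff_grip 0.46 [312. 237.] 160 [0.605 0.013 0.082]
scene jack_grip 0.69 [394. 284.] 142 [0.592 0.233 0.077]
top post_grip 0.69 [391. 172.] 125 [ 0.564 -0.273  0.096]
top post_grip 0.47 [439. 206.] 134 [ 0.467 -0.403  0.096]
top standoff_grip 0.59 [298. 166.] 81 [ 0.58  -0.01   0.082]
top jack_grip 0.39 [215. 166.] 74 [0.58  0.228 0.077]
```

View pics/scene.png

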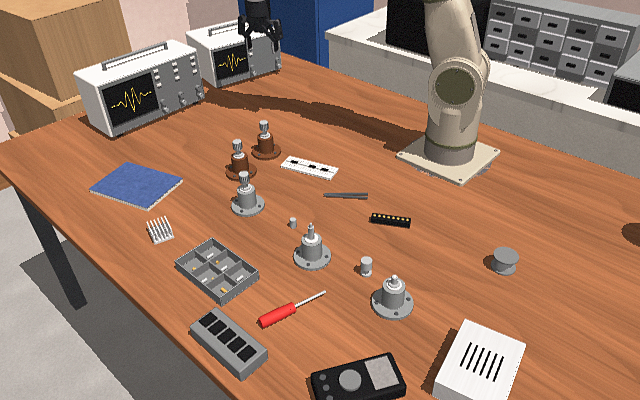

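View pics/top.png

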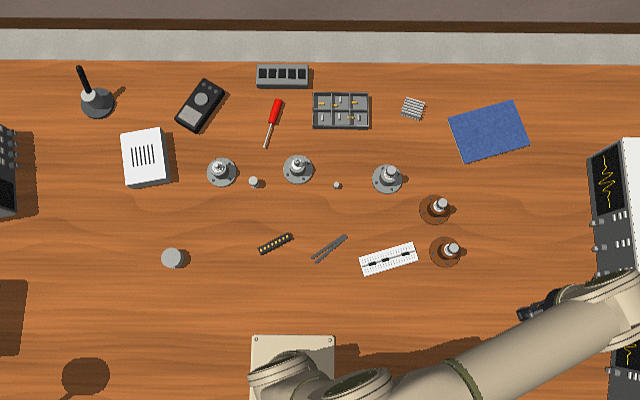

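Candidates in the scene view are the posts at (245,182), (237,148) and (264,130), and the loose small cylinders at (366,266) and (293,222). In the top view the same three posts are at (390,173), (440,205) and (452,248). The one on the grey gauge, scene (245,182) / top (390,173), fits; the other two sit on brown gauges. I'll confirm with a crop.

```bash
python3 - <<'E'
from h import *
a=cv2.imread("pics/scene.png")[110:220,205:285];b=cv2.imread("pics/top.png")[145:265,365:475]
a=cv2.resize(a,(400,550),interpolation=2);b=cv2.resize(b,(400,436),interpolation=2)
b=cv2.copyMakeBorder(b,0,114,0,0,0)
cv2.imwrite("pics/crop.png",np.hstack([a,b]))
E
```

```text
(no output)
```

View pics/crop.png

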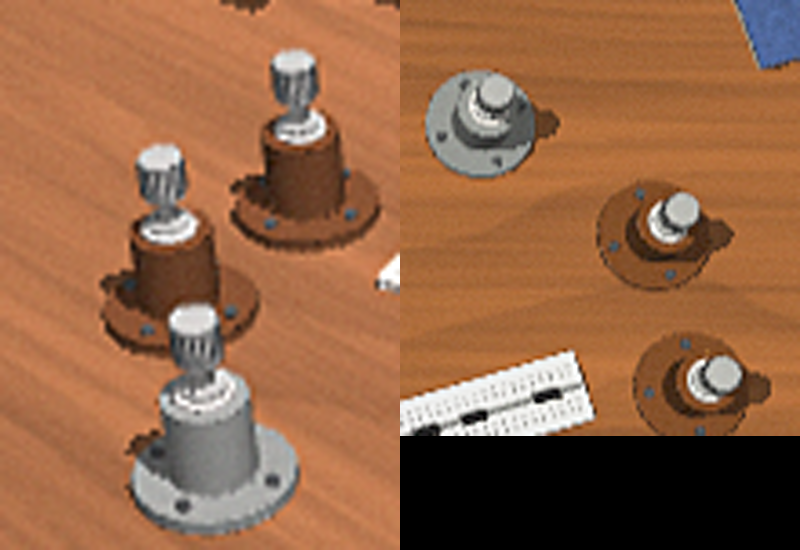

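The crop confirms it: the binding post on the grey gauge has its cap centre at scene (243.8,177.6) and its cap top at top-view (391.4,169.8). The other two are on brown gauges, so they are look-alikes.

```bash
python3 - <<'E'
from h import *
print(ray("scene",(243.8,177.6),.096),ray("top",(391.4,169.8),.109))
p=(ray("scene",(243.8,177.6),.096)+ray("top",(391.4,169.8),.109))/2
from scipy.spatial.transform import Rotation as R
o=manip.get_obs();r=R.from_quat(o["ee_rot"]);print(r.as_matrix().round(3),o["position"])
print("slide cm",r.inv().apply([*(p[:2]-o["position"][:2]),0])*100)
c=manip.calibration("wrist");T=np.array(c["camera_from_world"]);print("cam",-T[:3,:3].T@T[:3,3],T[2,:3])
E
```

```text
[ 0.56729341 -0.2688553   0.096     ] [ 0.56535724 -0.27126616  0.109     ]
[[ 0.947  0.32  -0.   ]
 [ 0.32  -0.947  0.   ]
 [ 0.    -0.    -1.   ]] [ 0.20003377 -0.59211222  0.30381126]
slide cm [ 4.50094591e+01 -1.87887007e+01  2.46874081e-03]
cam [ 0.27772878 -0.5660748   0.3733165 ] [-0.29951126 -0.10178878 -0.94864749]
```

```bash
python3 -m jog '[{"grip":-1,"slide":[2,-0.8,0],"yaw":0},{"grip":-1,"slide":[4,-1.7,0],"yaw":0},{"grip":-1,"slide":[4,-1.7,0],"yaw":0},{"grip":-1,"slide":[4,-1.7,0],"yaw":0},{"grip":-1,"slide":[4,-1.7,0],"yaw":0},{"grip":-1,"slide":[4,-1.7,0],"yaw":0},{"grip":-1,"slide":[4,-1.7,0],"yaw":0},{"grip":-1,"slide":[4,-1.7,0],"yaw":0}]' 60
python3 -m jog '[{"grip":-1,"slide":[4,-1.7,0],"yaw":0},{"grip":-1,"slide":[4,-1.7,0],"yaw":0},{"grip":-1,"slide":[3,-1.2,0],"yaw":0},{"grip":-1,"slide":[0,0,0],"yaw":0},{"grip":-1,"slide":[0,0,0],"yaw":0},{"grip":-1,"slide":[0,0,0],"yaw":0}]' 
cat > look.py <<'E'
from h import *
import sys
from scipy.spatial.transform import Rotation as R
o=manip.get_obs();r=R.from_quat(o["ee_rot"]);print(r.as_matrix().round(3).tolist(),o["position"],o["ft_force"])
im=manip.camera("wrist");cv2.imwrite(sys.argv[1],im)
for m in manip.masks_of("post_grip","wrist"):
  p=ray("wrist",m["centre"],.096);print(m["conf"],m["centre"],m["region"].sum(),p,"slide",r.inv().apply(p-o["position"])*100)
E
python3 look.py pics/w1.png
```

```text
clock: 1.2
position: [0.4447, -0.3745, 0.3042]
ee_rot: [0.987, 0.162, 0.0, 0.0]
ft_force: [0.8, -0.8, -0.1]
grip_width: 0.999
grasp_force: 0.0
clock: 1.8
position: [0.5323, -0.2982, 0.3038]
ee_rot: [0.987, 0.161, -0.0, 0.0]
ft_force: [0.3, -0.6, -0.5]
grip_width: 1.003
grasp_force: 0.0
[[0.948, 0.318, -0.0], [0.318, -0.948, -0.001], [-0.001, 0.0, -1.0]] [ 0.53229456 -0.29820974  0.30384857] [ 0.25452051 -0.6078569  -0.48007096]
0.97 [304.8, 135.1] 1046 [ 0.5728785 -0.2691579  0.096    ] slide [ 4.78590375 -1.47062587 20.78108113]
0.94 [401.7, 258.9] 960 [ 0.48698409 -0.39790722  0.096     ] slide [-7.45617266  7.99899732 20.79322209]
0.72 [389.2, 353.4] 807 [ 0.37231545 -0.43167876  0.096     ] slide [-19.40153062   7.54897989  20.80088413]
```

View pics/w1.png

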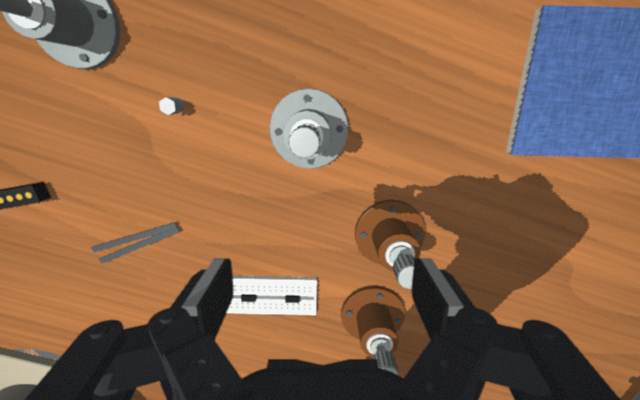

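The wrist view shows the target on the grey gauge with its cap at (305,142), the base centred at about (309,129), and the two brown ones at (401,259) and (389,353). I'll move over it, descend partway and measure again.

```bash
python3 - <<'E'
from h import *
from scipy.spatial.transform import Rotation as R
o=manip.get_obs();r=R.from_quat(o["ee_rot"])
for px,z in(((304.5,142),.109),((309,129),.01)):
  p=ray("wrist",px,z);print(p,r.inv().apply(p-o["position"])*100)
E
python3 -m jog '[{"grip":-1,"slide":[2,-0.5,1],"yaw":0},{"grip":-1,"slide":[1.4,-0.4,2],"yaw":0},{"grip":-1,"slide":[0.4,0,2],"yaw":0},{"grip":-1,"slide":[0,0,1],"yaw":0},{"grip":-1,"slide":[0,0,0],"yaw":0},{"grip":-1,"slide":[0,0,0],"yaw":0},{"grip":-1,"slide":[0,0,0],"yaw":0}]'
python3 look.py pics/w2.png
```

```text
[ 0.56907023 -0.27079605  0.109     ] [ 4.3774657  -1.44864805 19.4974796 ]
[ 0.56945951 -0.27062211  0.01      ] [ 4.42377331 -1.45817134 29.39745853]
clock: 2.6
position: [0.5663, -0.277, 0.2453]
ee_rot: [0.987, 0.162, 0.001, 0.001]
ft_force: [-0.1, 0.3, 0.7]
grip_width: 1.005
grasp_force: 0.0
[[0.948, 0.319, 0.002], [0.319, -0.948, -0.001], [0.001, 0.002, -1.0]] [ 0.56626296 -0.27703536  0.24528668] [-0.05009641  0.26974332  0.74906857]
0.89 [313.0, 199.0] 1710 [ 0.57267201 -0.26804687  0.096     ] slide [ 0.87731949 -0.66986278 14.92867714]
0.8 [415.7, 327.1] 639 [ 0.49093288 -0.38701844  0.096     ] slide [-10.66631671   7.99614283  14.92867949]
```

View pics/w2.png

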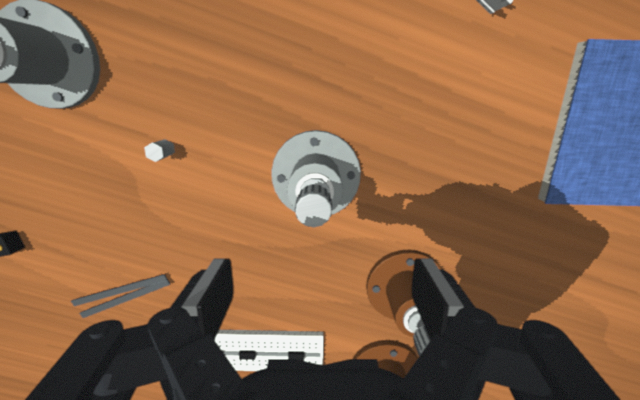

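The cap is at (313,210) between the fingers, base centre at (316,175). I'll compute the last offset and then descend.

```bash
python3 - <<'E'
from h import *
from scipy.spatial.transform import Rotation as R
o=manip.get_obs();r=R.from_quat(o["ee_rot"])
for px,z in(((313.5,209.5),.109),((316,175),.01)):
  p=ray("wrist",px,z);print(p,r.inv().apply(p-o["position"])*100)
E
python3 -m jog '[{"grip":-1,"slide":[0.4,-0.5,1],"yaw":0},{"grip":-1,"slide":[0,0,1.5],"yaw":0},{"grip":-1,"slide":[0,0,1.5],"yaw":0},{"grip":-1,"slide":[0,0,0],"yaw":0},{"grip":-1,"slide":[0,0,0],"yaw":0},{"grip":-1,"slide":[0,0,0],"yaw":0}]'
python3 look.py pics/w3.png
```

```text
[ 0.56964172 -0.26975798  0.109     ] [ 0.52178874 -0.57547142 13.60462329]
[ 0.56968928 -0.26984815  0.01      ] [ 0.51301922 -0.57839399 23.50462422]
clock: 3.3
position: [0.5686, -0.2705, 0.2043]
ee_rot: [0.987, 0.162, 0.0, 0.0]
ft_force: [-0.2, 0.4, 0.5]
grip_width: 1.003
grasp_force: 0.0
[[0.947, 0.32, 0.001], [0.32, -0.947, -0.0], [0.0, 0.0, -1.0]] [ 0.56864383 -0.27047402  0.20430057] [-0.16435589  0.43063429  0.45694503]
0.95 [320.0, 229.0] 2572 [ 0.57090334 -0.26873734  0.096     ] slide [ 0.26463954 -0.09717467 10.83013688]
```

View pics/w3.png

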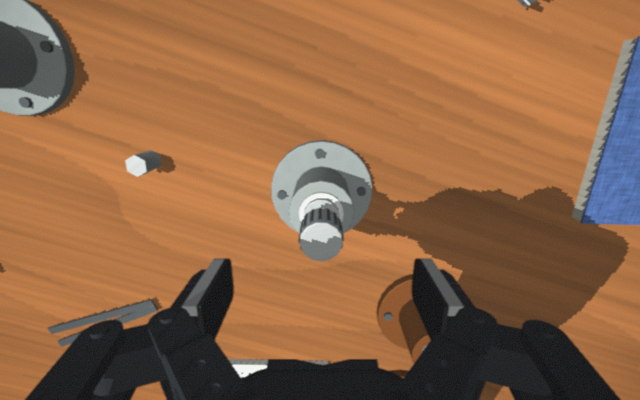

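The cap at (321,243) is centred between the fingers. Next I descend and close.

```bash
python3 -m jog '[{"grip":-1,"slide":[0.1,-0.1,1.4],"yaw":0},{"grip":-1,"slide":[0,0,1.5],"yaw":0},{"grip":-1,"slide":[0,0,1.5],"yaw":0},{"grip":-1,"slide":[0,0,1],"yaw":0},{"grip":-1,"slide":[0,0,0],"yaw":0},{"grip":-1,"slide":[0,0,0],"yaw":0}]'
python3 -m jog '[{"grip":0,"slide":[0,0,0],"yaw":0},{"grip":0.2,"slide":[0,0,0],"yaw":0},{"grip":0.4,"slide":[0,0,0],"yaw":0},{"grip":1,"slide":[0,0,0],"yaw":0},{"grip":1,"slide":[0,0,0],"yaw":0},{"grip":1,"slide":[0,0,0],"yaw":0},{"grip":1,"slide":[0,0,0],"yaw":0},{"grip":1,"slide":[0,0,0],"yaw":0}]' 80
python3 look.py pics/w4.png
```

```text
clock: 4.0
position: [0.5691, -0.269, 0.1498]
ee_rot: [0.987, 0.162, -0.0, -0.0]
ft_force: [0.5, 0.0, 1.2]
grip_width: 1.0
grasp_force: 0.0
clock: 4.8
position: [0.5693, -0.2694, 0.1505]
ee_rot: [0.987, 0.162, 0.0, 0.0]
ft_force: [-2.1, -1.6, 6.3]
grip_width: 0.282
grasp_force: 78.2
[[0.947, 0.32, 0.001], [0.32, -0.947, -0.001], [0.0, 0.001, -1.0]] [ 0.56925244 -0.26937313  0.15051823] [-2.1227548  -1.55385194  6.3322183 ]
0.6 [322.6, 275.9] 4954 [ 0.57262147 -0.26875615  0.096     ] slide [0.33621961 0.04424125 5.45203471]
```

View pics/w4.png

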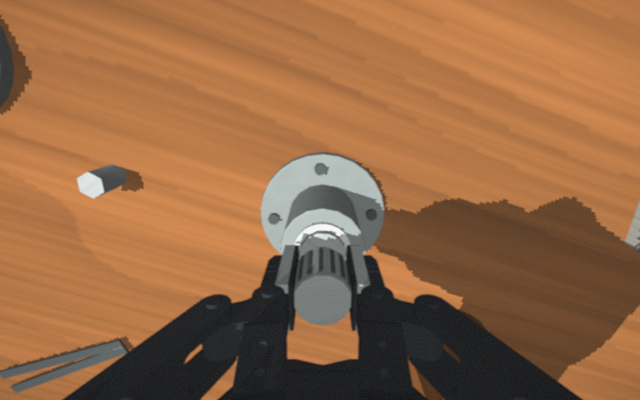

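The cap is gripped: opening about 24 mm, 78 N, centred in the pads. Now I pull slowly.

```bash
python3 -m jog '[{"grip":1,"slide":[0,0,-0.2],"yaw":0},{"grip":1,"slide":[0,0,-0.2],"yaw":0},{"grip":1,"slide":[0,0,-0.2],"yaw":0},{"grip":1,"slide":[0,0,-0.2],"yaw":0},{"grip":1,"slide":[0,0,-0.2],"yaw":0},{"grip":1,"slide":[0,0,-0.2],"yaw":0},{"grip":1,"slide":[0,0,0],"yaw":0},{"grip":1,"slide":[0,0,0],"yaw":0}]'
```

```text
clock: 5.7
position: [0.5692, -0.2693, 0.1609]
ee_rot: [0.987, 0.162, 0.0, 0.0]
ft_force: [5.8, -2.8, -8.9]
grip_width: 0.281
grasp_force: 78.9
```

```bash
python3 -m jog '[{"grip":1,"slide":[0,0,-0.2],"yaw":0},{"grip":1,"slide":[0,0,-0.2],"yaw":0},{"grip":1,"slide":[0,0,-0.2],"yaw":0},{"grip":1,"slide":[0,0,-0.2],"yaw":0},{"grip":1,"slide":[0,0,-0.1],"yaw":0},{"grip":1,"slide":[0,0,0],"yaw":0},{"grip":1,"slide":[0,0,0],"yaw":0}]'
python3 look.py pics/w5.png
```

```text
clock: 6.4
position: [0.5692, -0.2693, 0.1695]
ee_rot: [0.987, 0.162, 0.0, 0.0]
ft_force: [6.9, -3.3, -12.2]
grip_width: 0.28
grasp_force: 79.0
[[0.947, 0.32, 0.0], [0.32, -0.947, -0.0], [0.0, 0.0, -1.0]] [ 0.56918221 -0.26932597  0.16952527] [  6.94399553  -3.34350119 -12.16245969]
0.84 [323.5, 270.7] 5550 [ 0.56422789 -0.27204876  0.096     ] slide [-0.55794255  0.09828184  7.35243385]
0.49 [438.7, 397.9] 42 [ 0.50246043 -0.36749717  0.096     ] slide [-9.46463743  7.16418322  7.35177444]
```

View pics/w5.png

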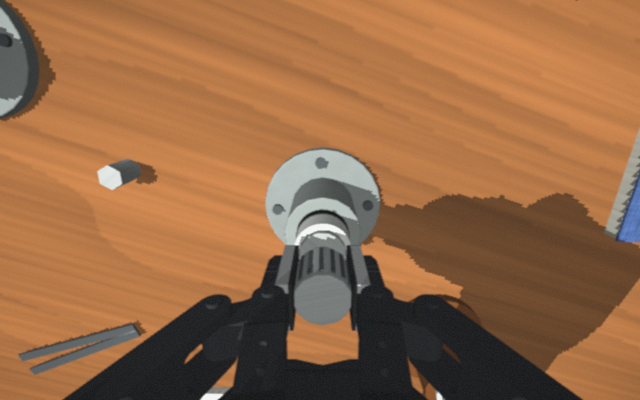

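The dark band shows at (323,216) under the white carrier top. The lift is about 19 mm at 12 N with no slip. I hold here, then ease down.

```bash
python3 -m jog '[{"grip":1,"slide":[0,0,0],"yaw":0},{"grip":1,"slide":[0,0,0],"yaw":0},{"grip":1,"slide":[0,0,0],"yaw":0},{"grip":1,"slide":[0,0,0],"yaw":0},{"grip":1,"slide":[0,0,0],"yaw":0},{"grip":1,"slide":[0,0,0],"yaw":0},{"grip":1,"slide":[0,0,0],"yaw":0},{"grip":1,"slide":[0,0,0],"yaw":0}]'
python3 -m jog '[{"grip":1,"slide":[0,0,0],"yaw":0},{"grip":1,"slide":[0,0,0],"yaw":0},{"grip":1,"slide":[0,0,0],"yaw":0},{"grip":1,"slide":[0,0,0],"yaw":0}]'
python3 -m jog '[{"grip":1,"slide":[0,0,0.2],"yaw":0},{"grip":1,"slide":[0,0,0.2],"yaw":0},{"grip":1,"slide":[0,0,0.2],"yaw":0},{"grip":1,"slide":[0,0,0.2],"yaw":0},{"grip":1,"slide":[0,0,0.2],"yaw":0},{"grip":1,"slide":[0,0,0.2],"yaw":0},{"grip":1,"slide":[0,0,0.2],"yaw":0},{"grip":1,"slide":[0,0,0.2],"yaw":0}]'
python3 -m jog '[{"grip":1,"slide":[0,0,0.2],"yaw":0},{"grip":1,"slide":[0,0,0.2],"yaw":0},{"grip":1,"slide":[0,0,0.1],"yaw":0},{"grip":1,"slide":[0,0,0],"yaw":0},{"grip":1,"slide":[0,0,0],"yaw":0},{"grip":1,"slide":[0,0,0],"yaw":0}]'
```

```text
clock: 7.3
position: [0.5692, -0.2693, 0.1695]
ee_rot: [0.987, 0.162, 0.0, 0.0]
ft_force: [7.5, -4.2, -11.1]
grip_width: 0.281
grasp_force: 79.0
clock: 7.7
position: [0.5692, -0.2694, 0.1695]
ee_rot: [0.987, 0.162, 0.0, 0.0]
ft_force: [6.8, -4.4, -12.7]
grip_width: 0.278
grasp_force: 79.0
clock: 8.5
position: [0.5692, -0.2693, 0.1539]
ee_rot: [0.987, 0.162, 0.0, 0.0]
ft_force: [5.4, -3.3, -6.7]
grip_width: 0.28
grasp_force: 79.1
clock: 9.1
position: [0.5692, -0.2693, 0.1505]
ee_rot: [0.987, 0.162, 0.0, 0.0]
ft_force: [-0.6, -1.7, 5.7]
grip_width: 0.282
grasp_force: 81.1
```

Home: the force is +5.7 N, the same as at the grasp, at the same height. I release and retreat straight up.

```bash
python3 -m jog '[{"grip":0.3,"slide":[0,0,0],"yaw":0},{"grip":0,"slide":[0,0,0],"yaw":0},{"grip":-0.5,"slide":[0,0,0],"yaw":0},{"grip":-1,"slide":[0,0,0],"yaw":0},{"grip":-1,"slide":[0,0,0],"yaw":0},{"grip":-1,"slide":[0,0,0],"yaw":0},{"grip":-1,"slide":[0,0,0],"yaw":0}]' 20
python3 -m jog '[{"grip":-1,"slide":[0,0,-1],"yaw":0},{"grip":-1,"slide":[0,0,-2],"yaw":0},{"grip":-1,"slide":[0,0,-3],"yaw":0},{"grip":-1,"slide":[0,0,-3],"yaw":0},{"grip":-1,"slide":[0,0,-1],"yaw":0},{"grip":-1,"slide":[0,0,0],"yaw":0},{"grip":-1,"slide":[0,0,0],"yaw":0},{"grip":-1,"slide":[0,0,0],"yaw":0}]'
python3 look.py pics/w6.png
```

```text
clock: 9.8
position: [0.569, -0.269, 0.1499]
ee_rot: [0.987, 0.162, -0.0, 0.0]
ft_force: [0.4, -0.8, -0.8]
grip_width: 1.002
grasp_force: 0.0
clock: 10.6
position: [0.5685, -0.2688, 0.2484]
ee_rot: [0.987, 0.162, -0.001, -0.001]
ft_force: [-0.0, -0.7, -0.7]
grip_width: 0.999
grasp_force: 0.0
[[0.947, 0.32, -0.002], [0.32, -0.947, 0.001], [-0.002, -0.002, -1.0]] [ 0.56849604 -0.26884925  0.24837587] [-0.03088605 -0.68238068 -0.70487001]
0.93 [323.4, 201.6] 1686 [ 0.57383096 -0.26824355  0.096     ] slide [ 0.55096853  0.13637634 15.23647513]
0.69 [418.6, 327.1] 344 [ 0.49105046 -0.38358651  0.096     ] slide [-10.98357011   8.41408564  15.24378471]
```

View pics/w6.png

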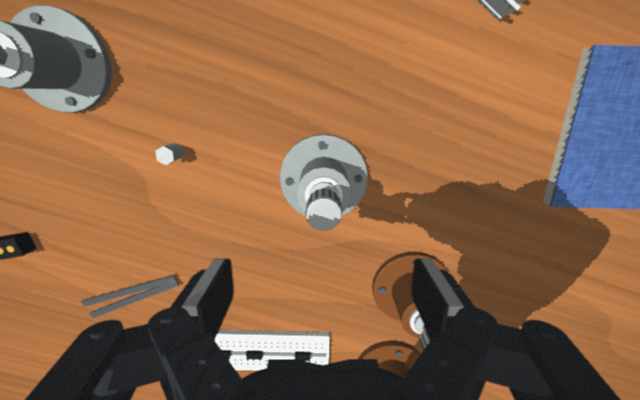

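The post is home at (323,205) with no dark band visible, and the gripper is clear of everything.

```bash
python3 -c "
from workcell import manip
print(manip.hand_in())"
```

```text
the job is handed in; nothing more can be done
None
```

I pulled the binding post up about 19 mm, to roughly half band, and held it for over a second. I then eased it back home and released it without touching the other two gauged parts; the job is handed in, but no verdict came back.

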